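# Flip the guard tab, twist the cap off the waste jar and park it

### The job

Open the white waste jar so that it can be emptied: fold its hinged flip-top tab right back, then unscrew the knurled cap beneath it anticlockwise, feeling for the place where it comes free, without ever tugging hard at the neck. Set the cap down upright inside the small steel tray, not dropped, leave the tab folded back, and leave the things standing round about where they are.

Things in the scene. Friction and masses are not known exactly. Their poses are not given: they have to be found in the camera images.
- jar: squat round white jar, 100 mm across, fixed on a 120x120x6 mm steel base plate; origin: centre of the plate's underside, z up along the common axis of jar and cap, +x towards the tab's hinge. Shoulder top at z = 95 mm; a neck 54 mm across rises from 95 to 112 mm. Hinge cheeks stand at x = 28 to 37 mm, |y| < 14 mm, up to z = 152 mm.
- hinge (a point): centre of the tab's hinge on the jar (x = +32.5 mm, 146 mm above the jar's origin); the hinge line runs along the jar's y axis; z is up. Beware: a centrifuge with a raised lid (about x 0.5 to 0.8 m, y -0.36 to -0.1 m) stands between the arm's start and the jar; pass in front of it, at x about 0.4 m
- tab_tip (a point): point on the grey flip-top tab's middle line, 62 mm from the hinge line, 6 mm from its free end; moves with the tab. The tab is a flat strip 68 mm long, 14 mm wide, 5 mm thick; closed it lies 3.5 mm above the cap's top and sticks out 16 mm past the knob on the side away from the hinge, where it can be pinched across its width.
- tab (a joint): angle of the tab: 0 closed (level, over the cap), grows as the free end is lifted and swung over to the far side of the hinge, 1.57 upright, 2.75 folded right back against its stop. A slightly stiff hinge: it stays where it is left. Starts at 0 to 0.15.
- cap: loose white cap, 40 to 85 g, 44 mm tall; origin: centre of its underside (foot of the stem), z up. Stem 25 mm across from 0 to 16 mm, with two lugs along its x axis (41 mm over both, 8 mm wide, 4 to 9 mm up); flange 46 mm across, 16 to 20 mm up; round knurled knob 38 mm across, 20 to 44 mm up (grip here). While in the neck its origin is 96 mm above the jar's.
- mouth (a point): centre of the neck's mouth, fixed to the jar 112 mm above its origin; its axes are the jar's and tell nothing of the slots. Inside, the cap's lugs lie under a hidden ledge with 2 mm of play up and down and pass up only at two hidden slots half a turn apart. Past the slots they run under the ledge again, to a stop 0.9 rad beyond.
- neck (a joint): how far the neck insert (ledge and slots) is pulled up out of its springy rubber seat, m: 0 seated, 1 mm per 4 N of pull by a locked cap; beyond 0.006 (24 N) the seat tears. The slots lie 0.25 to 1.35 rad anticlockwise (from above) of the cap's start, differently each time, in no pose: feel for them with gentle pulls; they let the cap out within about 0.12 rad either side.
- tray: small open square steel tray, 110x110x14 mm, walls and floor 4 to 5 mm thick, fixed; origin: centre of its underside, z up
- tape: bystander: roll of tape lying flat, 60x60x19 mm, origin at its underside
- clock: bystander: small bench timer, 62x68x21 mm, origin at its underside
- dropper_a: bystander: dropper bottle with white cap, 26 mm across, 78 mm tall, origin at its underside
- dropper_b: bystander: dropper bottle with a narrow black top, 25 mm across, 99 mm tall, origin at its underside
- pen: bystander: marker pen lying down, 124x13x15 mm, origin at its underside
Mind the look-alikes: they are no part of the job. Of the things like the cap, leave any that is orange; of the rest the larger one is meant.

How it is judged:
By the outcome, as a careful person would: the job done as asked, in the order asked, and still so for the second after the job is handed in, with the robot touching nothing.
It also fails if it takes over 72 s, if anything falls off the work surface, if the arm or the gripper's body presses on something with over 40 N, if the wrist force passes 120 N, or if a joint passes its speed limit or range.

### The arm

A 7-joint arm with a two-finger parallel gripper is mounted at the origin on a cart in front of the work surface, level with it; the furniture and walls round the work are solid. World frame = base frame: x ahead of the robot, y to its left, z up, the work surface at z = 0. Lengths are in m, angles in rad, forces in N, time in s.
With the tool pointing down it reaches from about 0.425 to 0.925 m from the base axis. Payload 6.8 kg.
Tool frame: the origin (TCP) lies on the centre line of the jaws, within the pads' length; the fingertips stand ahead of it and the grasp point (between the pads) lies 11 mm behind it (r.tcp_to_tips is the z of the fingertips in the tool frame, in m); z points along the fingers, y is the line along which they close (so a half turn about z gives the same grasp; the last joint's range is limited). The gripper opens to 85 mm and grips with 20 to 120 N. Pads are 22 mm wide; open, the fingers measure 114 mm over their backs; the gripper's body (76 mm by 85 mm) begins 54 mm behind the grasp point. The pads swing forward as they close: fully open they stand 13 mm farther back than shut.
Start: joints at [-1.218, 0.477, 0.022, 1.555, -0.011, 1.109, -0.083], TCP at [0.3, 0.605, 0.239] pointing down, gripper open.
Joint ranges: [-2.96, 2.96], [-0.34, 2.1], [-1.41, 1.46], [0.24, 2.44], [-1.37, 4.51], [0.17, 1.92], [-2.96, 2.96]. Speed limits (rad/s): [2.39, 2.39, 3.14, 3.14, 3.14, 3.14, 3.14].

### API

Orientations are given as a rotation vector (axis times angle).
In Python, from bench import r, optics gives the robot as it stands.
- The arm moves only by the shell command python3 -m creep 'ROWS' [FORCE]. ROWS is a JSON object whose one key "rows" holds a list of rows, each a list of 7 numbers: the shift along the tool's x, y, z in units of 25 mm (1.0 is 25 mm), then the turn, a rotation vector about the tool's x, y, z in units of 8 degrees (1.0 is 8 degrees), then the finger opening in mm, from 0 to 85.4. A call has 1 to 10 rows; each row is the pose to reach, as a shift and turn from the pose commanded when the call began, along the tool's axes at that moment; what a row does not reach only later rows make up. A row lasts 1/8 s, in which the tool goes at most 62.5 mm and 10.7 degrees, less where a joint would pass 70% of its speed; a pose out of reach is approached as far as the arm can. A call with a gripper value outside its range is refused whole. The fingers move at their own pace and stop on an object; FORCE is the grip in N (left out, the last holds). Time passes only in rows, so rows that repeat a pose let the fingers close. It gives the time, the measured TCP pose, the force, the opening and the grip force at its end, in the units of the state.
- r.get_obs(): the state, without advancing time (a new reading comes with each control period).
- optics.grab_frame(name): name is "scene" or "top" or "wrist"; returns a dict with "color" (384x512x3 uint8, blue, green, red), "K" (3x3 intrinsics, pixels), "dist_coeffs" ([k1, k2, p1, p2, k3] as OpenCV has them; the pictures are not rectified), "R" (3x3) and "t" (3): a world point X has camera coordinates R X + t. Camera axes: x right, y down, z forward; pixel columns grow to the right and rows downward; lengths in m; the calibration is good to about 2 mm. A picture is of the moment at which its call begins. There is no depth.
- r.hand_in(): hands the job in; it is judged then, once.
The state is a dict: "clock": time; "joints": joint angles; "qvel": joint speeds; "tau": joint torques, N m; "tcp_pos": TCP position; "orientation": TCP orientation; "contact_force": force on the tool from outside, world axes, zero at the start; "moment": the same for the moment, N m; "grip_width": finger opening in m; "gripper_force": force on a finger pad.
Only numpy, scipy, OpenCV 4.12 (cv2) and the standard library are available. Lean on these libraries where they do the work, as an engineer would, in place of code of your own. Each camera call takes 0.05 s, during which the arm holds its last target. There are 200 camera calls.

## Working session

There is one attempt and no reset: what is moved stays moved. The work goes in short steps, Python scripts to look and compute and a shell command to move; the robot and the scene stay as the last step left them, time stands still between calls to the robot, and variables do not carry over. Pictures are saved under pics/ and viewed, at most 12 in all, crops included, and the job is handed in when it is done.

```bash
ls; mkdir -p pics; python3 - <<'E'
from bench import r, optics
import cv2
print(r.get_obs(), r.tcp_to_tips)
for n in("scene","top"):
    f=optics.grab_frame(n); cv2.imwrite(f"pics/{n}0.png",cv2.resize(f["color"],None,fx=1.5,fy=1.5,interpolation=cv2.INTER_CUBIC)); print(n,f["K"],f["dist_coeffs"],-f["R"].T@f["t"])
E
```

```text
pics
{'clock': 0.0, 'joints': array([-1.21807278,  0.47779104,  0.02236731,  1.55643   , -0.01152732,
        1.10927046, -0.08312779]), 'qvel': array([-0.00048785,  0.00048787, -0.00151598, -0.00028824,  0.00015411,
        0.0002261 ,  0.00018221]), 'tau': array([ 1.06604439e-03, -5.96443355e+01,  1.60802018e+00, -2.81212538e+01,
        1.23307348e-02,  9.13412921e-03,  2.48006552e-05]), 'tcp_pos': array([0.29993433, 0.60408006, 0.23834135]), 'orientation': array([-7.17471313e-01, -3.05827173e+00,  2.74395204e-03]), 'contact_force': array([-0.86456849,  0.09934841,  0.05585361]), 'moment': array([ 0.02606768,  0.00948129, -0.03811932]), 'gripper_force': 0.0, 'grip_width': 0.08560626676626495} 0.008
scene [[435.63672114   0.         264.2587771 ]
 [  0.         435.63672114 184.57529612]
 [  0.           0.           1.        ]] [-0.14048392  0.          0.          0.          0.        ] [ 0.5296711  -0.50000441  0.51729376]
top [[384.37282434   0.         259.98747585]
 [  0.         384.37282434 194.21076858]
 [  0.           0.           1.        ]] [0.02475125 0.         0.         0.         0.        ] [0.3835819  0.26523604 0.9634464 ]
```

View pics/scene0.png

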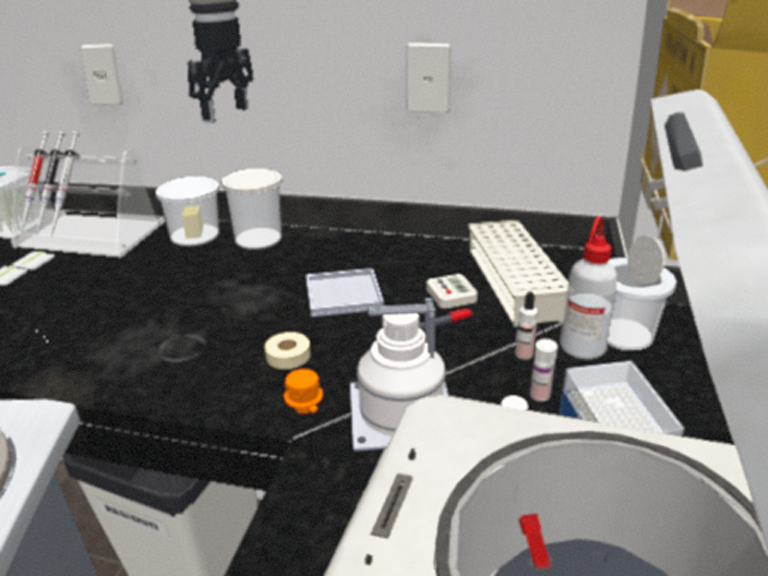

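View pics/top0.png

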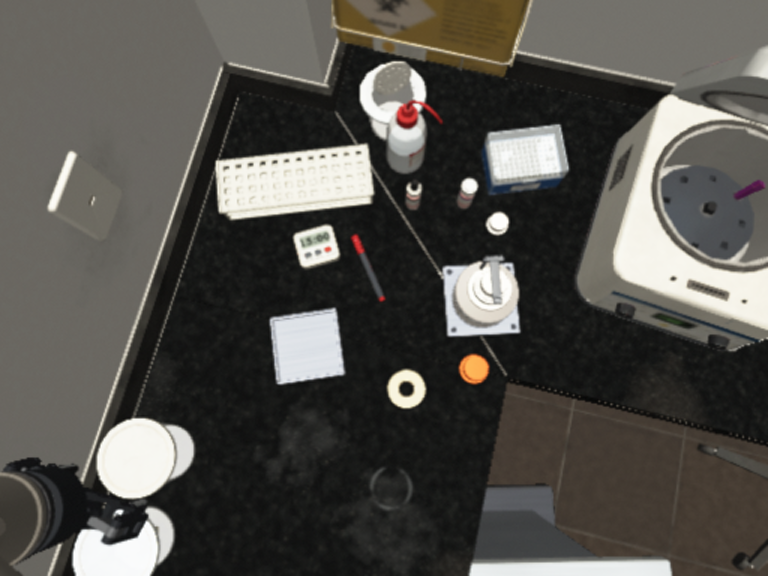

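The scene camera shows the jar at about (400,370) in the 1.5x picture. The top view shows the base plate centred near (482,300), the tray at (307,346), an orange look-alike at (474,369) and a small white one at (497,223). I'll enlarge these areas.

```bash
python3 - <<'E'
from bench import r, optics
import cv2, numpy as np
f=optics.grab_frame("top")["color"]; g=optics.grab_frame("scene")["color"]
a=f[165:240,275:365]; b=g[190:305,225:325]
def grid(im,x0,y0,s):
    o=cv2.resize(im,None,fx=s,fy=s,interpolation=cv2.INTER_CUBIC)
    for x in range((x0+9)//10*10,x0+im.shape[1],10):
        cv2.line(o,((x-x0)*s,0),((x-x0)*s,5),(0,255,0),1); cv2.putText(o,str(x),((x-x0)*s,14),0,.35,(0,255,0),1)
    for y in range((y0+9)//10*10,y0+im.shape[0],10):
        cv2.line(o,(0,(y-y0)*s),(5,(y-y0)*s),(0,255,0),1); cv2.putText(o,str(y),(7,(y-y0)*s+4),0,.35,(0,255,0),1)
    return o
A=grid(a,275,165,8); cv2.imwrite("pics/topjar.png",A)
B=grid(b,225,190,5); C=grid(f[195:265,170:240],170,195,5)
o=np.zeros((600,800,3),np.uint8); o[:575,:500]=B; o[:300,500:800]=C[:300,:300]; cv2.imwrite("pics/scj.png",o)
E
```

```text
(no output)
```

View pics/topjar.png

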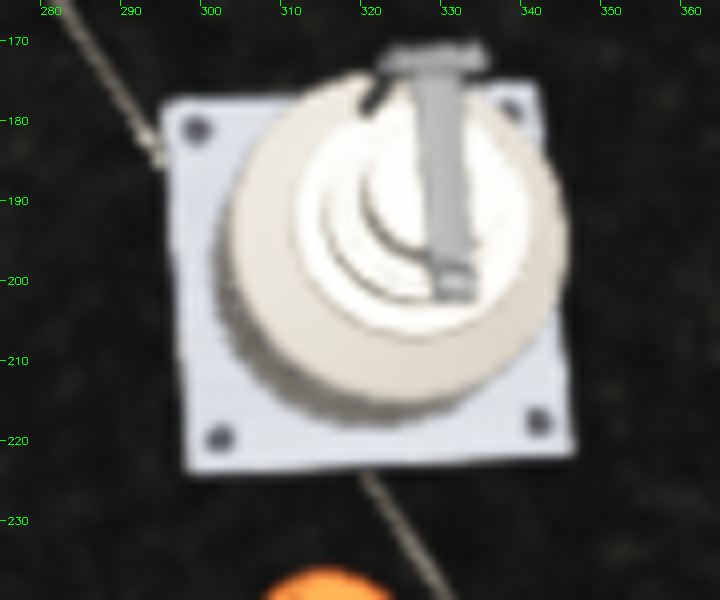

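View pics/scj.png

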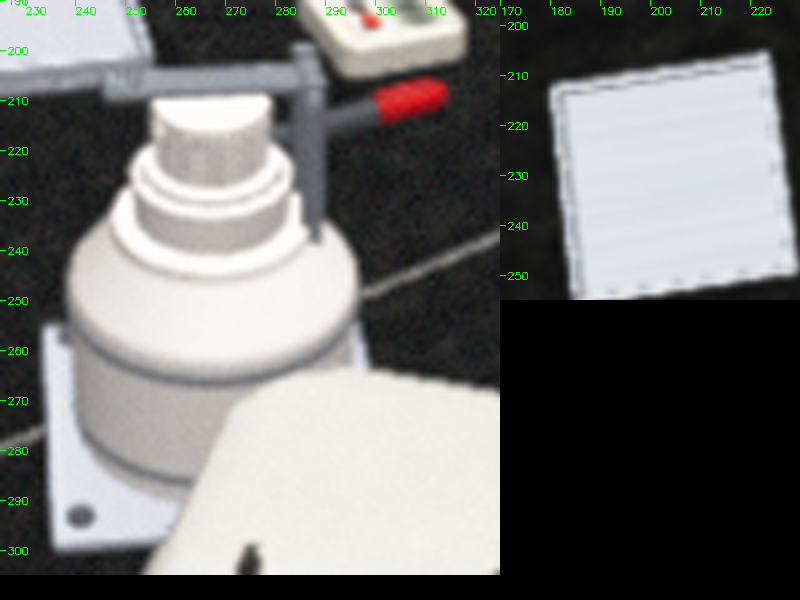

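The top crop shows plate corners at (295,177.5), (341,175), (346,222) and (298,224). The hinge is at about (328,172) and the tab's free end at about (330.5,202). The tray rim corners are (180,212), (224,206), (229,249.5) and (184.6,255.5).

```bash
cat > h.py <<'E'
from bench import r, optics
import cv2, numpy as np
from scipy.spatial.transform import Rotation as Ro
def ray(f,uv):
    n=cv2.undistortPoints(np.array([[uv]],float),f["K"],np.array(f["dist_coeffs"]))[0,0]
    return -f["R"].T@f["t"], f["R"].T@np.array([*n,1])
def atz(f,uv,z):
    c,d=ray(f,uv); return c+d*(z-c[2])/d[2]
def proj(f,X):
    return cv2.projectPoints(np.atleast_2d(np.array(X,float)),cv2.Rodrigues(f["R"])[0],f["t"],f["K"],np.array(f["dist_coeffs"]))[0][:,0]
def jarpts(o,yaw,th):
    R=Ro.from_euler('z',yaw).as_matrix(); o=np.array([*o,0])
    P=[[.0325,0,.146],[.0325-.062*np.cos(th),0,.146+.062*np.sin(th)],[.0325-.068*np.cos(th),0,.146+.068*np.sin(th)],[0,0,.140],[0,0,.112]]
    return np.array([o+R@np.array(p) for p in P])
E
python3 - <<'E'
from h import *
f=optics.grab_frame("top"); g=optics.grab_frame("scene")
np.set_printoptions(precision=4,suppress=True)
def rect(c,z):
    P=np.array([atz(f,u,z)[:2] for u in c]); ctr=P.mean(0)
    e=(P[0]-P[3])+(P[1]-P[2]); w=(P[0]-P[1])+(P[3]-P[2]) # e: up in image, w left
    print(P, ctr,np.linalg.norm(e)/2,np.linalg.norm(w)/2,"yaw of up",np.arctan2(e[1],e[0]),"left-90",np.arctan2(w[1],w[0])-np.pi/2); return ctr,np.arctan2(e[1],e[0])
o,y=rect([(295,177.5),(341.3,175),(346,222),(298,224)],.006)
rect([(180,212),(224,206),(229,249.5),(184.6,255.5)],.014)
for th in (0,.1): print(proj(f,jarpts(o,y,th)),proj(g,jarpts(o,y,th)))
for n,u,z in [("tape",(270.7,259.3),.01),("clock",(211,164),.02),("dA",(312,124),.078),("dB",(276,124),.099),("pen1",(237,158),.01),("pen2",(255,199.5),.01),("orange",(316,246),.03),("small",(331.5,148),.03)]: print(n,atz(f,u,z))
o=r.get_obs(); print(Ro.from_rotvec(o["orientation"]).as_matrix())
E
```

```text
[[0.6231 0.1721]
 [0.6268 0.0531]
 [0.5053 0.0495]
 [0.5031 0.1696]] [0.5646 0.1111] 0.12074426189581561 0.11956719827836805 yaw of up 0.02538519338170769 left-90 0.02483098047401633
[[0.5393 0.4636]
 [0.5518 0.3538]
 [0.4434 0.342 ]
 [0.4316 0.4503]] [0.4915 0.4025] 0.10873869903176804 0.10976870612088066 yaw of up 0.11560832973182628 left-90 0.11127843144082883
[[328.4644 172.7206]
 [330.8986 200.4517]
 [331.1391 203.1799]
 [329.2489 187.7569]
 [327.0943 190.4637]] [[285.6124 205.3696]
 [248.0164 207.3617]
 [244.356  207.5532]
 [265.9937 209.5298]
 [266.1374 223.7212]]
[[328.4644 172.7206]
 [331.4006 199.7722]
 [331.6927 202.4548]
 [329.2489 187.7569]
 [327.0943 190.4637]] [[285.6124 205.3696]
 [248.097  204.1086]
 [244.4276 203.983 ]
 [265.9937 209.5298]
 [266.1374 223.7212]]
tape [0.4175 0.2405 0.01  ]
clock [0.6601 0.3858 0.02  ]
dA [0.7384 0.1321 0.078 ]
dB [0.7322 0.2209 0.099 ]
pen1 [0.6775 0.32   0.01  ]
pen2 [0.5673 0.2758 0.01  ]
orange [0.4459 0.131  0.03  ]
small [0.6919 0.0786 0.03  ]
[[-0.8957  0.4447 -0.0002]
 [ 0.4447  0.8957 -0.0005]
 [-0.     -0.0006 -1.    ]]
```

The jar model reprojects well in both views: jar at (0.5646, 0.1111), yaw 0.025, tab about 0.03 rad, tray at (0.4915, 0.4025). Next I'll write a helper that works out the shifts in tool units.

```bash
cat > go.py <<'E'
# usage: go.py jx jy z fingerangle_deg [tilt] : target TCP in jar frame (m), tool down, finger line at angle from jar x axis
import sys
from h import *
O=np.array([.5646,.1111,0]); YAW=.025
def units(P,ang,tilt=0,pt=None):
    s=r.get_obs(); R=Ro.from_rotvec(s["orientation"])
    a=np.radians(ang)
    y=np.array([np.cos(a),np.sin(a),0]); z=np.array([0,0,-1.]); x=np.cross(y,z)
    G=Ro.from_matrix(np.c_[x,y,z]); G=Ro.from_rotvec(-tilt*np.array([0,1,0]))*G if tilt else G
    J=Ro.from_euler('z',YAW); w=O+J.apply(P) if pt is None else pt
    d=R.inv().apply(w-s["tcp_pos"])/.025
    t=(R.inv()*(J*G)).as_rotvec()*180/np.pi/8
    return np.round(np.r_[d,t],2)
if __name__=="__main__":
    v=list(map(float,sys.argv[1:])); np.set_printoptions(suppress=True)
    print(units(np.array(v[:3]),*v[3:]), r.get_obs()["clock"])
E
python3 go.py -.031 0 .21 90
```

```text
[-17.16 -13.55   1.17  -0.    -0.    -3.48] 0.3
```

```bash
python3 -m creep '{"rows":[[-17.16,-13.55,0.5,0,0,-3.48,45],[-17.16,-13.55,1.17,0,0,-3.48,45],[-17.16,-13.55,1.17,0,0,-3.48,45],[-17.16,-13.55,1.17,0,0,-3.48,45],[-17.16,-13.55,1.17,0,0,-3.48,45],[-17.16,-13.55,1.17,0,0,-3.48,45],[-17.16,-13.55,1.17,0,0,-3.48,45],[-17.16,-13.55,1.17,0,0,-3.48,45],[-17.16,-13.55,1.17,0,0,-3.48,45],[-17.16,-13.55,1.17,0,0,-3.48,45]]}' 25; python3 go.py -.031 0 .149 90; python3 -c "
from bench import r;print(r.tcp_to_tips,r.get_obs()['joints'])"
```

```text
clock: 1.55
tcp_pos: [0.5351, 0.1055, 0.21]
orientation: [-0.027, 3.141, -0.003]
contact_force: [-0.1, 0.5, -0.1]
grip_width: 0.0449
gripper_force: 0.0
[ 0.06  0.2   2.44 -0.01  0.   -0.06] 1.55
0.008 [-0.41444512  0.29572736  0.12640239  1.90545525 -0.0430899   0.94309428
  1.31990099]
```

```bash
python3 -m creep '{"rows":[[0,0,0,0,0,0,45],[0,0,1.2,0,0,0,45],[0,0,2.0,0,0,0,45],[0,0,2.44,0,0,0,45],[0,0,2.44,0,0,0,45]]}'; python3 go.py -.031 0 .149 90; python3 - <<'E'
from h import *
f=optics.grab_frame("wrist")["color"]; g=optics.grab_frame("scene")["color"][150:270,200:330]
o=np.zeros((600,800,3),np.uint8); o[:480,:520]=cv2.resize(g,None,fx=4,fy=4); o[:210,520:]=cv2.resize(f,(280,210)); cv2.imwrite("pics/p1.png",o)
E
```

```text
clock: 2.17
tcp_pos: [0.5332, 0.1114, 0.1486]
orientation: [0.042, -3.14, -0.0]
contact_force: [-0.6, 0.6, -1.2]
grip_width: 0.0451
gripper_force: 0.0
[-0.02 -0.05 -0.01  0.   -0.01  0.01] 2.175
```

View pics/p1.png

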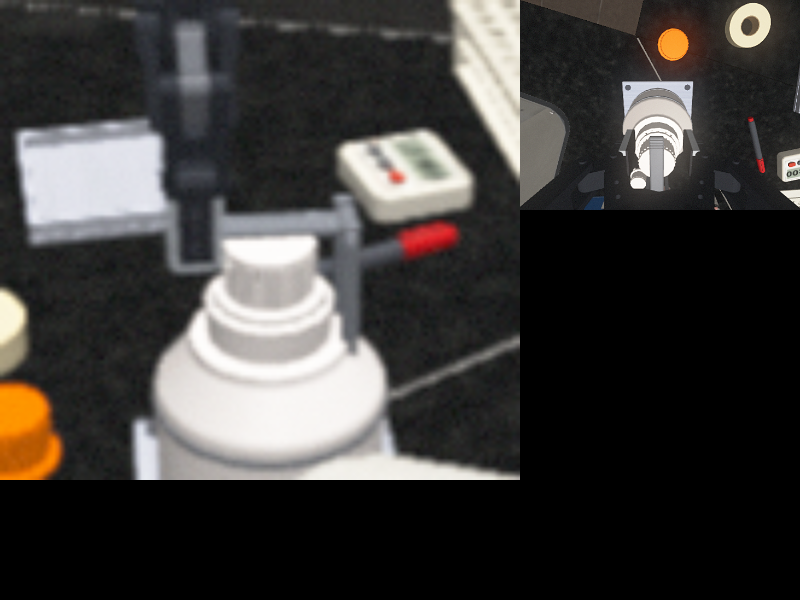

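The near finger stands over the tab's free end, with its tips just below the strip and clear of the knob at about (270,265). I'll close on the tab and start the arc.

```bash
python3 -m creep '{"rows":[[0,0,0,0,0,0,8],[0,0,0,0,0,0,8],[0,0,0,0,0,0,8],[0,0,0,0,0,0,8],[0,0,0,0,0,0,8],[0,0,0,0,0,0,8]]}' 25;  python3 -m creep '{"rows":[[-0.025,0,-0.354,0,0,0,8],[-0.1,0,-0.70,0,0,0,8],[-0.22,0,-1.04,0,0,0,8],[-0.39,0,-1.35,0,0,0,8],[-0.6,0,-1.64,0,0,0,8],[-0.845,0,-1.89,0,0,0,8],[-1.125,0,-2.11,0,0,0,8],[-1.43,0,-2.29,0,0,0,8],[-1.76,0,-2.42,0,0,0,8],[-2.11,0,-2.5,0,0,0,8]]}'; python3 - <<'E'
from h import *
g=optics.grab_frame("scene")["color"][110:230,220:350]
cv2.imwrite("pics/p2.png",cv2.resize(g,None,fx=4,fy=4))
E
```

```text
clock: 3.02
tcp_pos: [0.5341, 0.1096, 0.1492]
orientation: [-0.038, 3.141, -0.001]
contact_force: [0.6, -5.7, 1.5]
grip_width: 0.0127
gripper_force: 26.0
clock: 4.28
tcp_pos: [0.5858, 0.1111, 0.2117]
orientation: [0.039, -3.139, 0.001]
contact_force: [-2.2, -5.1, 0.6]
grip_width: 0.0124
gripper_force: 24.8
```

View pics/p2.png

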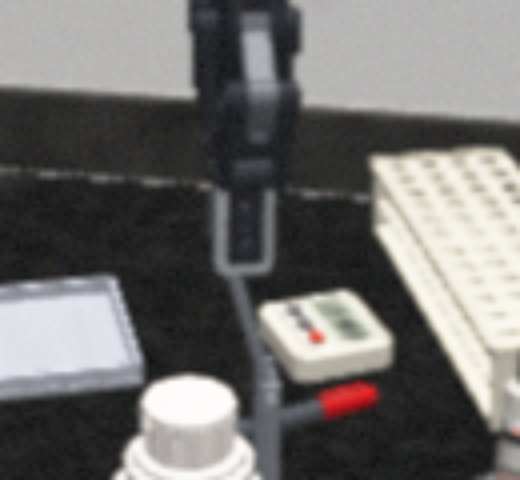

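The tab is following: it slants up from the hinge at about (265,370) to the pads. I'll continue over.

```bash
python3 -m creep '{"rows":[[-0.354,0,-0.036,0,0,0,8],[-0.71,0,-0.02,0,0,0,8],[-1.06,0,0.04,0,0,0,8],[-1.4,0,0.15,0,0,0,8],[-1.71,0,0.31,0,0,0,8],[-2.01,0,0.51,0,0,0,8],[-2.27,0,0.75,0,0,0,8],[-2.5,0,1.02,0,0,0,8],[-2.66,0,1.28,0,0,0,8],[-2.77,0,1.51,0,0,0,8]]}';python3 -m creep '{"rows":[[0,0,0,0,0,0,8],[0,0,0.08,0,0,0,8]]}'; python3 - <<'E'
from h import *
g=optics.grab_frame("scene")["color"][110:230,220:350]
cv2.imwrite("pics/p3.png",cv2.resize(g,None,fx=4,fy=4))
E
```

```text
clock: 5.58
tcp_pos: [0.662, 0.1133, 0.1779]
orientation: [-0.038, 3.127, 0.002]
contact_force: [9.5, -4.6, 7.3]
grip_width: 0.0113
gripper_force: 31.9
clock: 5.82
tcp_pos: [0.6598, 0.1133, 0.1749]
orientation: [-0.038, 3.132, 0.002]
contact_force: [7.0, -4.3, 8.0]
grip_width: 0.011
gripper_force: 51.9
```

View pics/p3.png

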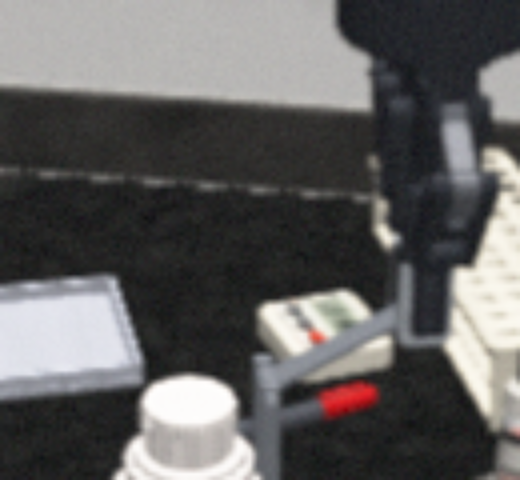

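The tab slopes back over the hinge, from (265,370) to the pads at (420,320), near its stop. I'll nudge it a little further, then release and rise.

```bash
python3 -m creep '{"rows":[[0,0,0.1,0,0,0,8],[0,0,0.12,0,0,0,8],[0.03,0,0.12,0,0,0,8]]}' 20; python3 -m creep '{"rows":[[0,0,0,0,0,0,40],[0,0,0,0,0,0,60],[0,0,0,0,0,0,85],[0,0,0,0,0,0,85],[0,0,-1,0,0,0,85],[0,0,-2.4,0,0,0,85],[0,0,-2.4,0,0,0,85]]}';  python3 go.py 0 0 .21 50;python3 - <<'E'
from h import *
f=optics.grab_frame("scene");g=f["color"][140:220,260:340]
cv2.imwrite("pics/p4.png",cv2.resize(g,None,fx=6,fy=6))
np.set_printoptions(precision=1,suppress=True)
for th in(2.5,2.6,2.7,2.75): print(th,proj(f,jarpts((.5646,.1111),.025,th))[:3])
E
```

```text
clock: 6.25
tcp_pos: [0.6606, 0.1132, 0.1727]
orientation: [-0.038, 3.129, 0.002]
contact_force: [9.5, -4.8, 8.9]
grip_width: 0.0111
gripper_force: 52.7
clock: 7.12
tcp_pos: [0.6567, 0.1139, 0.2319]
orientation: [-0.039, 3.136, 0.002]
contact_force: [0.4, 1.1, -0.3]
grip_width: 0.0847
gripper_force: 0.0
[ 3.69 -0.02  0.86  0.02  0.03  5.  ] 7.125
2.5 [[285.6 205.4]
 [316.4 184.1]
 [319.4 182. ]]
2.6 [[285.6 205.4]
 [318.4 186.7]
 [321.6 184.9]]
2.7 [[285.6 205.4]
 [320.  189.6]
 [323.3 188.1]]
2.75 [[285.6 205.4]
 [320.6 191.1]
 [324.  189.7]]
```

View pics/p4.png

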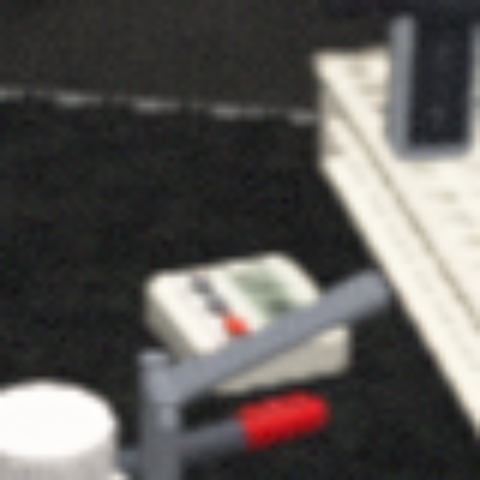

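The tab's free end is at about (324,187.5), which gives roughly 2.68 rad, a touch short of the stop. I'll press it down with closed fingertips.

```bash
python3 go.py .080 0 .200 90; python3 -m creep '{"rows":[[0.6,0,0,0,0,0,0],[0.6,0,0,0,0,0,0],[0.6,0,0,0,0,0,0],[0.6,0,0.6,0,0,0,0],[0.6,0,1.2,0,0,0,0],[0.6,0,1.2,0,0,0,0]]}'; python3 go.py .080 0 .181 90
```

```text
[ 0.44 -0.01  1.2   0.01  0.02  0.  ] 7.175
clock: 7.92
tcp_pos: [0.6387, 0.1129, 0.1963]
orientation: [0.04, -3.137, 0.002]
contact_force: [0.5, -0.1, -0.2]
grip_width: 0.0002
gripper_force: 0.0
[-0.24  0.    0.61 -0.01 -0.03  0.  ] 7.925
```

```bash
python3 -m creep '{"rows":[[-0.1,0,0.4,0,0,0,0],[-0.1,0,0.65,0,0,0,0],[-0.1,0,0.65,0,0,0,0]]}'; python3 -m creep '{"rows":[[0,0,0.1,0,0,0,0],[0,0,0.1,0,0,0,0]]}';python3 -m creep '{"rows":[[0,0,0.1,0,0,0,0],[0,0,0.1,0,0,0,0]]}'
```

```text
clock: 8.3
tcp_pos: [0.6422, 0.1131, 0.1819]
orientation: [0.039, -3.14, 0.0]
contact_force: [-1.1, -0.0, -0.1]
grip_width: -0.0001
gripper_force: 0.0
clock: 8.55
tcp_pos: [0.6425, 0.1132, 0.1801]
orientation: [-0.039, 3.141, 0.0]
contact_force: [-1.0, 0.2, 0.2]
grip_width: 0.0001
gripper_force: 0.0
clock: 8.8
tcp_pos: [0.643, 0.1133, 0.1785]
orientation: [-0.039, 3.14, 0.001]
contact_force: [-0.4, -0.4, 3.6]
grip_width: 0.0001
gripper_force: 2.2
```

```bash
python3 -m creep '{"rows":[[0,0,0.1,0,0,0,0],[0,0,0.1,0,0,0,0]]}';python3 -m creep '{"rows":[[0,0,0.1,0,0,0,0],[0,0,0.1,0,0,0,0]]}'
```

```text
clock: 9.05
tcp_pos: [0.6434, 0.1133, 0.1775]
orientation: [-0.039, 3.139, 0.001]
contact_force: [-3.4, -1.3, 12.7]
grip_width: -0.0003
gripper_force: 6.9
clock: 9.3
tcp_pos: [0.6437, 0.1134, 0.1767]
orientation: [-0.039, 3.138, 0.002]
contact_force: [-7.9, -0.9, 23.2]
grip_width: 0.0004
gripper_force: 11.8
```

Force rose to 23 N over the last 2 mm, so the tab is hard against its stop. Now I rise and move over the cap with the fingers at 55°.

```bash
python3 -m creep '{"rows":[[0,0,-1,0,0,0,0],[0,0,-2.2,0,0,0,60],[0,0,-2.2,0,0,0,85],[0,0,-2.2,0,0,0,85]]}'; python3 go.py 0 0 .215 55
```

```text
clock: 9.8
tcp_pos: [0.642, 0.1132, 0.2269]
orientation: [0.04, -3.14, 0.0]
contact_force: [-0.1, -0.2, -0.6]
grip_width: 0.0546
gripper_force: 0.0
[ 3.1  -0.    0.48 -0.   -0.01  4.38] 9.8
```

```bash
python3 -m creep '{"rows":[[3.1,0,0,0,0,4.38,85],[3.1,0,0.5,0,0,4.38,85],[3.1,0,0.5,0,0,4.38,85],[3.1,0,0.5,0,0,4.38,85],[3.1,0,0.5,0,0,4.38,85],[3.1,0,0.5,0,0,4.38,85]]}'; python3 go.py 0 0 .127 55; python3 - <<'E'
from h import *
f=optics.grab_frame("top")["color"][140:230,285:375]; g=optics.grab_frame("scene")["color"][130:250,220:350]
o=np.zeros((480,800,3),np.uint8); o[:400,:433]=cv2.resize(g,(433,400),interpolation=2); o[:360,435:795]=cv2.resize(f,None,fx=4,fy=4,interpolation=2); cv2.imwrite("pics/p5.png",o)
E
```

```text
clock: 10.55
tcp_pos: [0.5646, 0.1111, 0.2143]
orientation: [-0.906, -3.007, 0.001]
contact_force: [0.4, 0.1, 0.1]
grip_width: 0.0848
gripper_force: 0.0
[-0.    0.    3.49 -0.01 -0.01  0.  ] 10.55
```

View pics/p5.png

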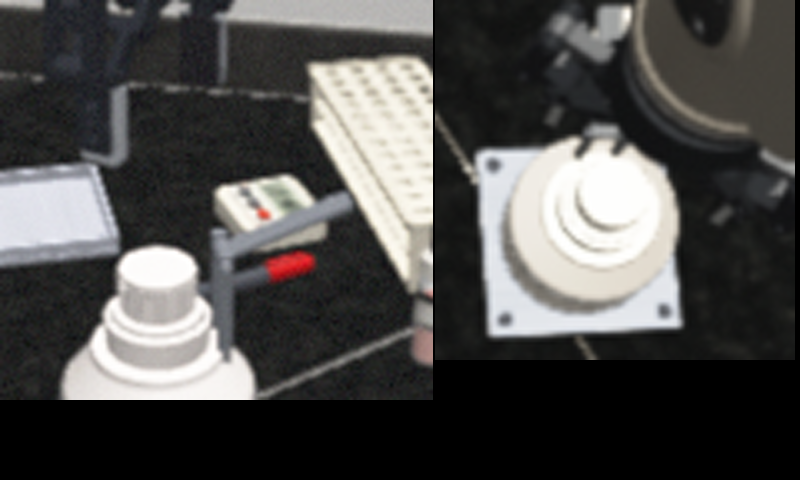

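The tab stays folded back and the cap is exposed, with the open fingers straddling it. I'll descend and grip.

```bash
python3 -m creep '{"rows":[[0,0,1.5,0,0,0,85],[0,0,2.8,0,0,0,85],[0,0,3.5,0,0,0,85],[0,0,3.5,0,0,0,85],[0,0,3.5,0,0,0,85]]}'; python3 -m creep '{"rows":[[0,0,0,0,0,0,30],[0,0,0,0,0,0,30],[0,0,0,0,0,0,30],[0,0,0,0,0,0,30],[0,0,0,0,0,0,30],[0,0,0,0,0,0,30]]}' 40; python3 go.py 0 0 .127 55
```

```text
clock: 11.28
tcp_pos: [0.5659, 0.1113, 0.1286]
orientation: [0.908, 3.006, 0.002]
contact_force: [0.6, -0.1, -0.1]
grip_width: 0.085
gripper_force: 0.0
clock: 12.02
tcp_pos: [0.5653, 0.1112, 0.1283]
orientation: [0.908, 3.007, 0.001]
contact_force: [-1.6, 0.3, 5.4]
grip_width: 0.0366
gripper_force: 39.6
[ 0.02 -0.02  0.05  0.    0.   -0.  ] 12.025
```

```bash
python3 -m creep '{"rows":[[0,0,-0.06,0,0,-0.7,30],[0,0,-0.06,0,0,-1.5,30],[0,0,-0.06,0,0,-2.15,30],[0,0,-0.06,0,0,-2.15,30]]}'; python3 -m creep '{"rows":[[0,0,-0.08,0,0,0,30],[0,0,-0.16,0,0,0,30],[0,0,-0.16,0,0,0,30]]}'; python3 go.py 0 0 .127 55 | tail -1;
```

```text
clock: 12.52
tcp_pos: [0.5649, 0.1111, 0.129]
orientation: [-0.45, -3.109, -0.0]
contact_force: [-0.3, -0.3, -0.9]
grip_width: 0.0365
gripper_force: 40.0
clock: 12.9
tcp_pos: [0.5646, 0.1111, 0.1324]
orientation: [-0.449, -3.109, 0.001]
contact_force: [1.9, -0.1, -9.6]
grip_width: 0.0363
gripper_force: 41.0
[ 0.   -0.    0.21 -0.01 -0.    2.14] 12.9
```

```bash
python3 -m creep '{"rows":[[0,0,0.16,0,0,0,30],[0,0,0.16,0,0,-0.7,30],[0,0,0.16,0,0,-1.43,30],[0,0,0.16,0,0,-1.43,30],[0,0,0.08,0,0,-1.43,30],[0,0,0.01,0,0,-1.43,30],[0,0,0.01,0,0,-1.43,30]]}'; python3 go.py 0 0 .127 55 | tail -1;
```

```text
clock: 13.78
tcp_pos: [0.5649, 0.1113, 0.1323]
orientation: [-0.137, -3.138, 0.0]
contact_force: [2.0, 0.4, -9.0]
grip_width: 0.0367
gripper_force: 41.1
[ 0.01 -0.01  0.21 -0.   -0.    3.57] 13.775
```

```bash
python3 -m creep '{"rows":[[0,0,0.15,0,0,0,30],[0,0,0.15,0,0,-0.7,30],[0,0,0.15,0,0,-1.43,30],[0,0,0.15,0,0,-1.43,30],[0,0,0.08,0,0,-1.43,30],[0,0,0,0,0,-1.43,30],[0,0,0,0,0,-1.43,30]]}'; python3 go.py 0 0 .127 55 | tail -1;
```

```text
clock: 14.65
tcp_pos: [0.5646, 0.1112, 0.1324]
orientation: [0.177, -3.136, 0.0]
contact_force: [1.4, 0.0, -6.1]
grip_width: 0.036
gripper_force: 41.1
[ 0.   -0.    0.22 -0.   -0.    5.  ] 14.65
```

```bash
python3 -m creep '{"rows":[[0,0,0.15,0,0,0,30],[0,0,0.15,0,0,-0.7,30],[0,0,0.15,0,0,-1.43,30],[0,0,0.15,0,0,-1.43,30]]}'; python3 -m creep '{"rows":[[0,0,-0.08,0,0,0,30],[0,0,-0.15,0,0,0,30],[0,0,-0.15,0,0,0,30]]}'; python3 go.py 0 0 .127 55 | tail -1;
```

```text
clock: 15.15
tcp_pos: [0.5654, 0.1113, 0.1293]
orientation: [-0.487, 3.103, 0.001]
contact_force: [-0.8, -0.2, -0.3]
grip_width: 0.0364
gripper_force: 41.6
clock: 15.52
tcp_pos: [0.5652, 0.1113, 0.1331]
orientation: [-0.488, 3.103, 0.0]
contact_force: [0.1, -0.2, -0.4]
grip_width: 0.0365
gripper_force: 41.6
[0.03 0.   0.24 0.   0.   6.43] 15.525
```

There is no force at 0.9 rad, so the slot has been found. I'll lift a little more and check.

```bash
python3 -m creep '{"rows":[[0,0,-0.1,0,0,0,30],[0,0,-0.2,0,0,0,30],[0,0,-0.2,0,0,0,30]]}'; python3 -c "
from bench import r; print(r.get_obs()['joints'])"
```

```text
clock: 15.9
tcp_pos: [0.5652, 0.1113, 0.1381]
orientation: [-0.489, 3.103, 0.0]
contact_force: [0.2, -0.8, -0.5]
grip_width: 0.0361
gripper_force: 41.6
[-0.31248833  0.43162258  0.01259156  1.88961093 -0.0072126   0.81980233
  1.58727241]
```

```bash
python3 -m creep '{"rows":[[0,0,-0.4,0,0,0,30],[0,0,-0.9,0,0,0,30],[0,0,-1.6,0,0,0,30],[0,0,-2.4,0,0,0,30],[0,0,-3.2,0,0,0,30],[0,0,-3.2,0,0,0,30]]}'; python3 - <<'E'
from go import *
np.set_printoptions(suppress=True)
for a in(90,106): print(units(0,a,0,np.array([.4915,.4025,.12])))
g=optics.grab_frame("scene")["color"][80:240,220:350]
cv2.imwrite("pics/p6.png",cv2.resize(g,None,fx=3.5,fy=3.5))
E
```

```text
clock: 16.65
tcp_pos: [0.5663, 0.1115, 0.2204]
orientation: [-0.488, 3.099, 0.001]
contact_force: [0.6, 0.5, -1.5]
grip_width: 0.0366
gripper_force: 41.6
[-0.71 12.    4.02  0.    0.03  2.06]
[-0.71 12.    4.02 -0.    0.03  0.06]
```

View pics/p6.png

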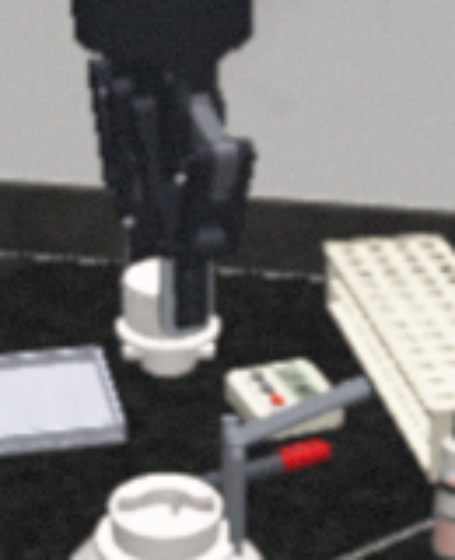

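The cap is out and held upright, with its lugs at about (125,350) and (210,350), and the tab is still folded. I'll carry it to the tray.

```bash
python3 -m creep '{"rows":[[-0.05,1,0,0,0,0,30],[-0.15,2.7,0,0,0,0,30],[-0.3,4.7,0,0,0,0,30],[-0.4,6.7,0.3,0,0,0,30],[-0.5,8.7,1,0,0,0,30],[-0.6,10.4,2,0,0,0,30],[-0.71,11.5,3,0,0,0,30],[-0.71,12,4,0,0,0,30],[-0.71,12,4,0,0,0,30],[-0.71,12,4,0,0,0,30]]}'; python3 - <<'E'
from go import *
np.set_printoptions(suppress=True)
print(units(0,106,0,np.array([.4915,.4025,.045])))
E
```

```text
clock: 17.95
tcp_pos: [0.4903, 0.4013, 0.1182]
orientation: [-0.488, 3.103, -0.001]
contact_force: [0.9, -0.5, -0.8]
grip_width: 0.0366
gripper_force: 41.6
[-0.06  0.03  2.93 -0.    0.    0.05]
```

```bash
python3 -m creep '{"rows":[[-0.04,0.04,1,0,0,0,30],[-0.04,0.04,2,0,0,0,30],[-0.04,0.04,2.6,0,0,0,30],[-0.04,0.04,2.95,0,0,0,30],[-0.04,0.04,2.95,0,0,0,30],[-0.04,0.04,2.95,0,0,0,30]]}'; python3 -m creep '{"rows":[[0,0,0.1,0,0,0,30],[0,0,0.2,0,0,0,30],[0,0,0.2,0,0,0,30]]}'; python3 -m creep '{"rows":[[0,0,0.06,0,0,0,30],[0,0,0.06,0,0,0,30]]}'
```

```text
clock: 18.7
tcp_pos: [0.4908, 0.4038, 0.045]
orientation: [-0.489, 3.102, 0.001]
contact_force: [0.8, 1.0, -0.8]
grip_width: 0.0363
gripper_force: 41.6
clock: 19.08
tcp_pos: [0.4901, 0.4033, 0.0389]
orientation: [0.489, -3.103, 0.0]
contact_force: [0.1, 0.6, -0.9]
grip_width: 0.0368
gripper_force: 41.6
clock: 19.32
tcp_pos: [0.4901, 0.4033, 0.0374]
orientation: [0.489, -3.103, 0.0]
contact_force: [-0.2, 0.1, -0.1]
grip_width: 0.036
gripper_force: 41.6
```

```bash
python3 -m creep '{"rows":[[0,0,0.04,0,0,0,30],[0,0,0.04,0,0,0,30]]}'; python3 -m creep '{"rows":[[0,0,0.04,0,0,0,30],[0,0,0.04,0,0,0,30]]}'
```

```text
clock: 19.58
tcp_pos: [0.4902, 0.4034, 0.0365]
orientation: [0.489, -3.103, 0.0]
contact_force: [0.6, 0.6, -1.2]
grip_width: 0.0364
gripper_force: 41.6
clock: 19.82
tcp_pos: [0.4904, 0.4035, 0.0364]
orientation: [-0.489, 3.103, 0.0]
contact_force: [-2.1, -2.1, 6.0]
grip_width: 0.0367
gripper_force: 42.5
```

Touchdown reads 6 N. I'll release and rise.

```bash
python3 -m creep '{"rows":[[0,0,-0.02,0,0,0,42],[0,0,-0.02,0,0,0,55],[0,0,-0.02,0,0,0,70],[0,0,-0.02,0,0,0,70],[0,0,-0.02,0,0,0,70],[0,0,-1,0,0,0,75],[0,0,-2.5,0,0,0,75],[0,0,-4.5,0,0,0,75],[0,0,-6,0,0,0,75],[0,0,-6,0,0,0,75]]}' 20; python3 - <<'E'
from h import *
f=optics.grab_frame("scene")["color"][130:310,170:350]; 
g=optics.grab_frame("top")["color"][95:275,165:365]
o=np.zeros((600,800,3),np.uint8); o[:396,:396]=cv2.resize(f,None,fx=2.2,fy=2.2,interpolation=2); o[:360,400:]=cv2.resize(g,None,fx=2,fy=2,interpolation=2); cv2.imwrite("pics/p7.png",o)
E
```

```text
clock: 21.08
tcp_pos: [0.4919, 0.4049, 0.1894]
orientation: [-0.488, 3.098, 0.006]
contact_force: [0.7, -0.3, -0.5]
grip_width: 0.0752
gripper_force: 0.0
```

View pics/p7.png

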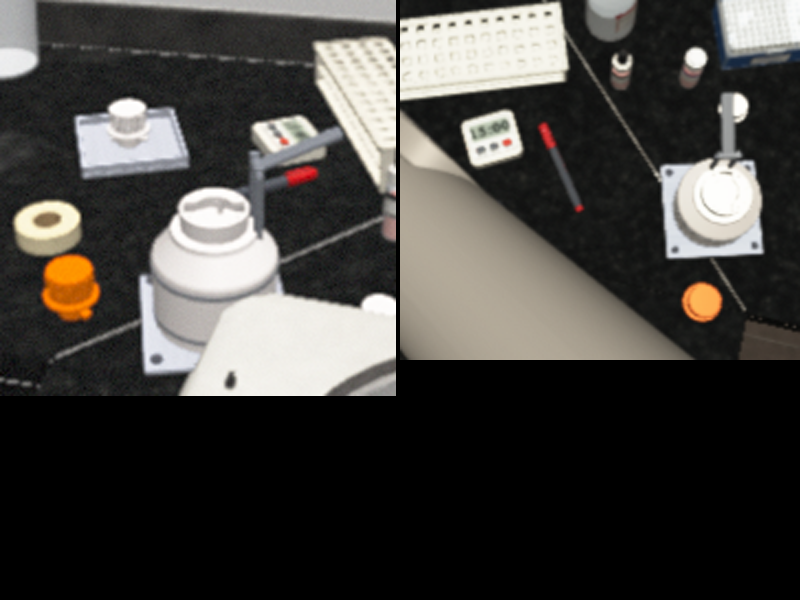

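The cap stands upright in the tray at about (128,122). The tab is folded back and the bystanders are undisturbed, so I'm handing in.

```bash
python3 -c "
from bench import r; print(r.hand_in())"
```

```text
the job is handed in; nothing more can be done
None
```

The jar is open and the job is handed in at about 21 s of the 72 s: tab folded back to its stop, cap freed about 0.9 rad anticlockwise with pulls under 10 N, and set upright in the tray; the final picture shows nothing else moved.

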